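# Let down the lid of the torch-kit case

### The arm

A 6-joint arm with a two-finger parallel gripper is mounted at the origin on the work surface. World frame = base frame: x ahead of the robot, y to its left, z up, the work surface at z = 0. Lengths are in m, angles in rad, forces in N, time in s.
With the tool pointing down it reaches from about 0.325 to 1 m from the base axis. Payload 5.1 kg.
Tool frame: the origin (TCP) lies on the centre line of the jaws, within the pads' length; the fingertips stand 8 mm ahead of it and the grasp point (between the pads) lies 11 mm behind it (r.tip_reach is the distance from the TCP to the fingertips, in m); z points along the fingers, y is the line along which they close (so a half turn about z gives the same grasp; the last joint's range is limited). The gripper opens to 85 mm and grips with 20 to 120 N. Pads are 22 mm wide; open, the fingers measure 114 mm over their backs; the gripper's body (76 mm by 85 mm) begins 54 mm behind the grasp point. The pads swing forward as they close: fully open they stand 13 mm farther back than shut.
Start: joints at [-0.083, 0.124, 1.65, -0, 1.367, -0.083], TCP at [0.65, -0, 0.239] pointing down, gripper open.
Joint ranges: [-2.61, 2.61], [-1.02, 2.33], [0.03, 2.71], [-1.35, 4.49], [0.32, 2.68], [-2.91, 2.91]. Speed limits (rad/s): [2.57, 2.57, 3.14, 3.14, 3.14, 3.14].

### API

Orientations are given as a unit quaternion [x, y, z, w].
In Python, from workcell import r, get_image, camera_info, job gives the robot as it stands.
- The arm moves only by the tool apply_moves, never from a script. Its arguments are lists of equal length, an entry for each row: "linear": the shift along the world's x, y, z scaled (see below), a list of three; "spin": the turn about the world's z scaled (see below); "grip": the opening, from -1 (shut) to 1 (fully open). In form: {"linear": [[x, y, z], ...], "spin": [spin, ...], "grip": [grip, ...]}. A call has 1 to 20 rows; each row shifts and turns the commanded pose from where the row before left it; what a row does not reach is not made up. The controller multiplies each number of a shift by 100 mm and each number of a turn by pi/2 rad. A row lasts 1/10 s, in which the tool goes at most 50 mm and 8.59 degrees, less where a joint would pass 70% of its speed; a pose out of reach is approached as far as the arm can. A call with a number of a shift or a turn outside -1 to 1 is refused whole. A call with a gripper value outside its range is refused whole. The fingers move at their own pace and stop on an object; "newtons" is the grip in N (left out, the last holds). Time passes only in rows, so rows that do not move let the fingers close. It gives the time, the measured TCP pose, the force, the opening and the grip force at its end, in the units of the state.
- r.sense(): the state, without advancing time (a new reading comes with each control period).
- get_image(name): name is "scene" or "side" or "wrist"; returns the picture (400x640x3 uint8, red, green, blue); there is no depth.
- camera_info(name): a dict with "camera_matrix" (3x3 intrinsics, pixels), "rvec" (rotation vector, rad) and "tvec" (3), from world to camera coordinates, as OpenCV has them; the wrist camera has in their place "hand_eye" (4x4, takes a point from camera to tool coordinates, whose origin is the TCP and whose axes are the flange's). Camera axes: x right, y down, z forward; pixel columns grow to the right and rows downward; lengths in m; the calibration is good to about 2 mm. A picture is of the moment at which its call begins: read the wrist's pose just before it. camera_info takes no time and is no camera call.
- job.finish_job(): hands the job in; it is judged then, once.
The state is a dict: "clock": time; "q": joint angles; "joint_vel": joint speeds; "joint_torque": joint torques, N m; "ee_pos": TCP position; "tcp_rot": TCP orientation; "wrist_force": force on the tool from outside, world axes, zero at the start; "torque": the same for the moment, N m; "opening": finger opening in m; "gripper_force": force on a finger pad.
Only numpy, scipy, OpenCV 4.12 (cv2) and the standard library are available. Lean on these libraries where they do the work, as an engineer would, in place of code of your own. Each camera call takes 0.05 s, during which the arm holds its last target. There are 200 camera calls.

### The job

Shut the torch-kit case on the bench without letting its lid bang. Tip the standing lid forward with a fingertip from behind until it starts to fall on its own, catch it from underneath on the outside of your fingers while it is still well open, lower it gently until it is fully shut, then take the hand away. Do not pinch the lid between the fingers, do not shove the case along the bench, and leave the jar, the tube and the shell beside it alone.

Things in the scene. Friction and masses are not known exactly. Their poses are not given: they have to be found in the camera images.
- case: Loose grey sheet-steel torch-kit case, 3 kg, flat on the bench: 160 mm deep (x), 260 mm wide (y), rim 58 mm high; a brass torch and copper nozzles lie in black foam below the rim. Origin: centre of its underside. Its -x side is the front, roughly facing the robot, bare but for two flat latches (9 mm proud) 95 mm either side of the middle; the lid is hinged on its +x rim; z is up.
- lid (a joint): Lid angle, rad: 0 shut, 1.57 upright, 1.65 leaning back on its stop; starts standing at 1.32 to 1.65. Its balance is at about 1.36. Stiff greasy hinge: between 1.29 and 1.42 it stays put; leaning further back it sags to the stop; tipped forward of 1.25 it falls by itself, slowly at first (0.2 rad/s at 1.0, 0.35 at 0.7), landing about 3 s after 1.0 with a bang at 0.5 to 0.8 rad/s. Tipping takes 1 N at the lip, carrying under 5 N.
- lid_hinge (a point): Middle of the hinge axis, which runs along the case's y: at x +80 mm, z 58 mm in the case's frame. With the lid shut its frame is parallel to the case's; it turns with the lid.
- lid_lip (a point): Middle of the free edge of the finger lip, on its underside. The lip is a flat tongue in the plane of the lid's top, 130 mm wide, 5.5 mm thick, standing out 26 mm beyond the lid's front. Lid shut: 186 mm in front of the hinge axis and 17 mm above it, 75 mm above the bench, free space below it, the case's front wall 26 mm behind the edge. Lid upright: 244 mm above the bench, the top edge.
- lid_cover: Outer sheet of the lid, grey steel, 160 x 260 mm, 2.5 mm thick, with the upper half of the lip: the face that looks up when shut and away from the robot when the lid stands. The whole lid weighs about 0.45 kg. Origin and frame as lid_hinge; its outer face is 22.5 mm from the hinge axis.
- lid_inside: Inner side of the lid: 20 mm deep rim of 3 mm sheet, black foam lining, and the 3 mm rubber face on the lip's underside. It looks down when shut and towards the robot when the lid stands open. Origin and frame as lid_hinge.
- flux_jar: Bystander: grey flux jar with a white cap, 64 mm across, 75 mm tall, loose and upright. Origin: centre of its underside.
- tube_offcut: Bystander: bright steel bicycle-tube offcut, 35 mm across, 130 mm tall, standing loose on end. Origin: centre of its underside.
- shell: Bystander: dark steel bottom-bracket shell, 42 mm across, 68 mm tall, standing loose on end. Origin: centre of its underside.

How it is judged:
On the way, in this order (a step that is already met when the one before it is completed fails the run):
1. the fingers push on the outer face of the standing lid (contact force between the fingers and lid_cover above 0.1 N and value of joint lid above 1.2 rad), for 0.03 s.
2. the lid is tipped forward, past where it stands by itself (value of joint lid below 1.2 rad), for 0.05 s.
3. the falling lid is caught on the fingers from underneath while still open by more than 0.2 rad, and no longer falls freely (contact force between the fingers and lid_inside above 0.3 N and value of joint lid between 0.2 and 1.05 rad and velocity of joint lid above -0.4 rad/s), for 0.15 s.
At the end, for the whole second after the job is handed in: The lid is fully shut (within 0.02 rad), the case lies flat within 15 mm of where it was, and the jar, tube and shell still stand within 15 mm of where they were (value of joint lid below 0.02 rad and distance of each of case, flux_jar, tube_offcut, shell from where it was at the start of the episode below 0.015 m and angle between case's own z axis and vertical below 0.03 rad and angle between each of flux_jar, tube_offcut, shell's own z axis and vertical below 0.1 rad); the robot touches nothing.
It fails at once if the lid came down with a bang: still falling faster than 0.4 rad/s in its last 0.15 rad (a drop of the last 4 mm at the lip is let pass) (value of joint lid between 0.02 and 0.15 rad and velocity of joint lid below -0.4 rad/s).
It fails at once if the lid was pinched: pressed on both faces at once (contact force between the fingers and lid_cover above 2 N and contact force between the fingers and lid_inside above 2 N).
It fails at once if the case was shoved or lifted (distance of case from where it was at the start of the episode above 0.015 m or angle between case's own z axis and vertical above 0.06 rad).
It fails at once if a bystander was moved or lifted (distance of any of flux_jar, tube_offcut, shell from where it was at the start of the episode above 0.03 m).
It also fails if it takes over 48 s, if anything falls off the work surface, if the arm or the gripper's body presses on something with over 40 N, if the wrist force passes 120 N, or if a joint passes its speed limit or range.

## Working session

There is one attempt and no reset: what is moved stays moved. The work goes in short steps, Python scripts to look and compute and a tool call to move; the robot and the scene stay as the last step left them, time stands still between calls to the robot, and variables do not carry over. Pictures are saved under pics/ and viewed, at most 10 in all, crops included, and the job is handed in when it is done.

Besides the shell and the picture viewer there is one more tool, called after "Call:" as name(argument=value, ...) on one line, values as JSON. apply_moves: Moves the arm, as the interface text tells. Shifts and turns lie within -1 to 1; 1 stands for 100 mm of shift or pi/2 rad of turn. Its arguments: {"type":"object","properties":{"linear":{"type":"array"},"spin":{"type":"array"},"grip":{"type":"array"},"newtons":{"type":"number"}},"required":["linear","spin","grip"]}

```bash
mkdir -p pics; python3 - <<'E'
from workcell import r,get_image,camera_info
import cv2
for n in("scene","side"):
    cv2.imwrite(f"pics/{n}0.png",get_image(n)[:,:,::-1]); print(n,camera_info(n))
print(r.sense(), r.tip_reach)
E
```

```text
scene {'camera_matrix': array([[368.41846451,   0.        , 324.61966674],
       [  0.        , 368.41846451, 198.41135824],
       [  0.        ,   0.        ,   1.        ]]), 'rvec': array([ 1.59607442,  1.78805596, -0.85459112]), 'tvec': array([-0.01361453, -0.32487273,  1.2830199 ])}
side {'camera_matrix': array([[392.85594462,   0.        , 318.9589819 ],
       [  0.        , 392.85594462, 197.16304156],
       [  0.        ,   0.        ,   1.        ]]), 'rvec': array([ 0.99751246, -2.37021999,  1.09696748]), 'tvec': array([0.47703783, 0.29001414, 0.58047402])}
{'clock': 0.1, 'q': array([-8.26172791e-02,  1.24426747e-01,  1.65155456e+00, -5.08913846e-06,
        1.36748296e+00, -8.25787039e-02]), 'joint_vel': array([-0.00103738, -0.00142396, -0.00373808, -0.00090514,  0.00121233,
       -0.00073597]), 'joint_torque': array([ 9.10699127e-04, -4.24935150e+01, -3.66653323e+01, -1.21150126e-05,
        3.93052323e-03, -1.30700494e-05]), 'ee_pos': array([6.49460608e-01, 3.02778572e-06, 2.38174306e-01]), 'tcp_rot': array([ 7.07119745e-01,  7.07093198e-01, -6.06765636e-04, -7.12442215e-04]), 'wrist_force': array([ 0.2235402 , -0.16928558, -0.09057789]), 'torque': array([0.02160153, 0.02879191, 0.03313116]), 'gripper_force': 0.0, 'opening': 0.08530590227386259} 0.008
```

View pics/scene0.png

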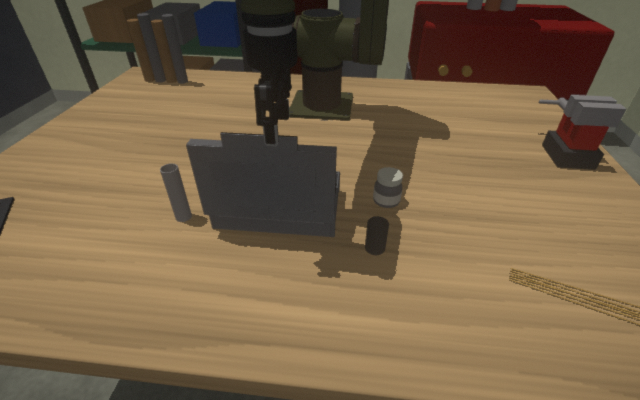

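View pics/side0.png

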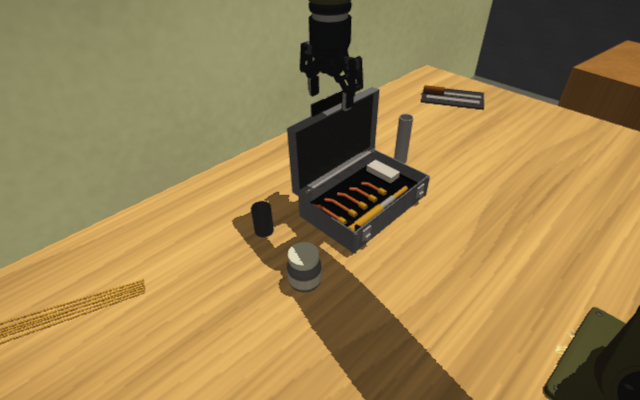

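The scene view shows the lid's back, with lip corners at (222,134) and (297,137), lid corners at (190,142) and (336,148), and the case's rear foot at (211,226)–(336,235). The tube is at (175,193), the jar at (389,188) and the shell at (376,236). The side view shows the open case with lid corners at (289,127) and (379,89). The gripper is right above the lid.

```bash
cat > h.py <<'E'
import numpy as np,cv2
from workcell import r,get_image,camera_info
def ray(n,u,v):
    c=camera_info(n);R=cv2.Rodrigues(c["rvec"])[0]
    d=R.T@np.linalg.inv(c["camera_matrix"])@[u,v,1];return -R.T@c["tvec"],d/np.linalg.norm(d)
def plane(n,u,v,z):
    o,d=ray(n,u,v);return o+d*(z-o[2])/d[2]
def tri(a,b):
    (o,d),(p,e)=ray("scene",*a),ray("side",*b)
    s=np.linalg.lstsq(np.c_[d,-e],p-o,rcond=None)[0];P,Q=o+s[0]*d,p+s[1]*e
    return (P+Q)/2,np.linalg.norm(P-Q)
def proj(n,P):
    c=camera_info(n);return cv2.projectPoints(np.array(P,float).reshape(-1,3),c["rvec"],c["tvec"],c["camera_matrix"],None)[0][:,0]
E
python3 - <<'E'
from h import *
np.set_printoptions(precision=4,suppress=True)
for n in("scene","side"):print(n,ray(n,320,200)[0])
print("rearfoot",plane("scene",211,226,0),plane("scene",336,235,0))
print("lid corners",tri((336,148),(289,127)),tri((190,142),(379,89)))
print("front foot side",plane("side",357,249,0),plane("side",428,193,0))
print("tube",plane("scene",182,219,0),"jar",plane("scene",388,204,0),"shell",plane("scene",375,251,0))
print("jar side",plane("side",304,287,0),"shell",plane("side",263,235,0),"tube",plane("side",402,161,0))
for n,b in(("scene",(150,110,420,270)),("side",(230,60,450,300))):
    im=cv2.imread(f"pics/{n}0.png")[b[1]:b[3],b[0]:b[2]]
    k=800/im.shape[1] if n=="scene" else 600/im.shape[0]
    cv2.imwrite(f"pics/{n}0c.png",cv2.resize(im,None,fx=k,fy=k,interpolation=2)*1.0);print(k)
E
```

```text
scene [1.1994 0.1387 0.5422]
side [0.1381 0.5163 0.6025]
rearfoot [ 0.6433 -0.1626  0.    ] [0.639  0.1074 0.    ]
lid corners (array([0.6597, 0.1022, 0.2231]), np.float64(0.0008519930623520142)) (array([ 0.6535, -0.159 ,  0.2144]), np.float64(0.005050036142247241))
front foot side [0.4876 0.084  0.    ] [ 0.4886 -0.1721  0.    ]
tube [ 0.629  -0.2336  0.    ] jar [0.5214 0.2191 0.    ] shell [0.6756 0.1892 0.    ]
jar side [0.4934 0.2262 0.    ] shell [0.6566 0.1969 0.    ] tube [ 0.6142 -0.237   0.    ]
2.962962962962963
2.5[ WARN:0@0.170] global loadsave.cpp:1063 imwrite_ Unsupported depth image for selected encoder is fallbacked to CV_8U.
```

View pics/scene0c.png

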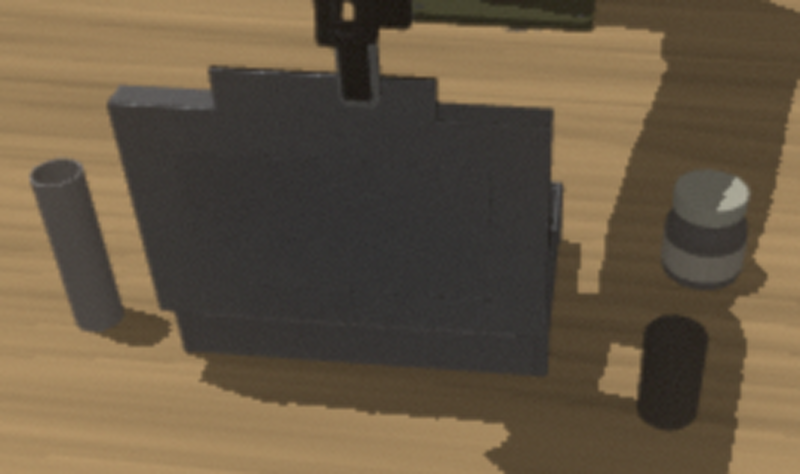

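View pics/side0c.png

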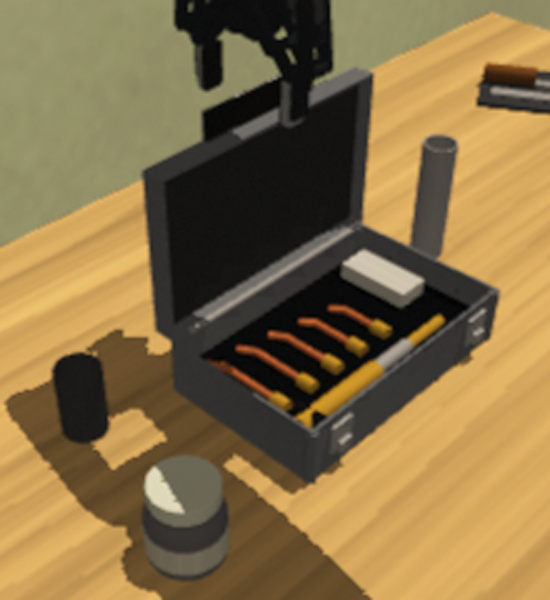

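```bash
python3 - <<'E'
from h import *
np.set_printoptions(precision=4,suppress=True)
print("rearfoot",plane("scene",212.8,228.8,0),plane("scene",334.3,236.2,0))
print("outer L/R",tri((336.6,146.8),(288,129.2)),tri((187.1,145.4),(372,87.2)))
print("inner -y",tri((190.5,139.7),(378.8,88.8)))
print("front foot side",plane("side",354,252.8,0),plane("side",426.8,196,0),"rear",plane("side",302,215,0))
for z in(.235,.244): print("lip",plane("scene",220.9,133,z),plane("scene",297.5,137,z))
E
```

```text
rearfoot [ 0.6513 -0.1558  0.    ] [0.643  0.1041 0.    ]
outer L/R (array([0.6569, 0.1049, 0.2223]), np.float64(0.0038440726052058408)) (array([ 0.6704, -0.1558,  0.216 ]), np.float64(0.0017683131702409386))
inner -y (array([ 0.6519, -0.1572,  0.2171]), np.float64(0.002524925611193308))
front foot side [0.4849 0.0961 0.    ] [ 0.4842 -0.1606  0.    ] rear [0.6446 0.0949 0.    ]
lip [ 0.655  -0.0969  0.235 ] [0.6522 0.036  0.235 ]
lip [ 0.671 -0.09   0.244] [0.6683 0.039  0.244 ]
```

The lid is at about 1.5 rad, with the hinge at x≈0.647 and the lip middle at y≈-0.028. I'll go up, close the fingers, and come down behind the lip.

Call:
apply_moves(linear=[[0, 0, 0.3], [0, 0, 0.3], [0.35, -0.15, 0], [0.4, -0.15, 0], [0, 0, 0], [0, 0, 0], [0, 0, 0], [0, 0, -0.25], [0, 0, -0.25], [0, 0, -0.15], [0, 0, 0], [0, 0, 0]], spin=[0, 0, 0, 0, 0, 0, 0, 0, 0, 0, 0, 0], grip=[1, 1, -1, -1, -1, -1, -1, -1, -1, -1, -1, -1], newtons=20)

```text
clock: 1.3
ee_pos: [0.7249, -0.0298, 0.2352]
tcp_rot: [0.707, 0.707, 0.0, 0.0]
wrist_force: [0.2, 0.1, 0.6]
opening: -0.0
gripper_force: 0.0
```

```bash
python3 - <<'E'
from h import *
a=get_image("scene")[90:260,130:430,::-1];b=get_image("side")[40:280,220:460,::-1]
cv2.imwrite("pics/b.png",np.hstack([cv2.resize(a,None,fx=1.5,fy=1.5),cv2.copyMakeBorder(cv2.resize(b,(330,330)),0,0,0,0,0)[:255]]))
s=r.sense();print(s["ee_pos"],s["wrist_force"],s["opening"])
E
```

```text
[ 0.72567684 -0.02999193  0.23664413] [-0.81779492 -0.00227379  0.79813711] 1.4255594699427868e-05
```

View pics/b.png

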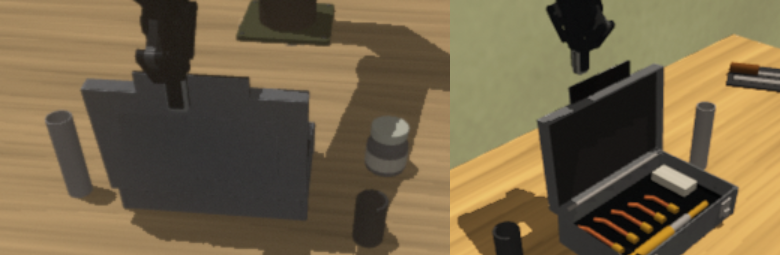

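The closed fingers are behind the lip, with their tips below its top edge and clear of the lid. Next I push slowly.

Call:
apply_moves(linear=[[-0.1, 0, 0], [-0.1, 0, 0], [-0.1, 0, 0], [-0.05, 0, 0], [-0.05, 0, 0], [-0.05, 0, 0], [-0.05, 0, 0], [-0.05, 0, 0], [-0.05, 0, 0], [-0.05, 0, 0], [-0.05, 0, 0], [-0.05, 0, 0], [-0.05, 0, 0], [0, 0, 0]], spin=[0, 0, 0, 0, 0, 0, 0, 0, 0, 0, 0, 0, 0, 0], grip=[-1, -1, -1, -1, -1, -1, -1, -1, -1, -1, -1, -1, -1, -1])

```text
clock: 2.8
ee_pos: [0.644, -0.0299, 0.234]
tcp_rot: [0.707, 0.707, -0.0, -0.001]
wrist_force: [-0.7, -0.1, 0.8]
opening: -0.0002
gripper_force: 0.0
```

```bash
python3 - <<'E'
from h import *
a=get_image("scene")[90:260,130:430,::-1];b=get_image("side")[40:280,220:460,::-1]
cv2.imwrite("pics/c.png",np.hstack([cv2.resize(a,(426,240)),cv2.resize(b,(360,360))[:240]]))
s=r.sense();print(s["ee_pos"],s["wrist_force"],s["opening"])
E
```

```text
[ 0.64460857 -0.02988993  0.23411239] [-0.20375713  0.52940207 -0.41023291] -0.00014213098239391014
```

View pics/c.png

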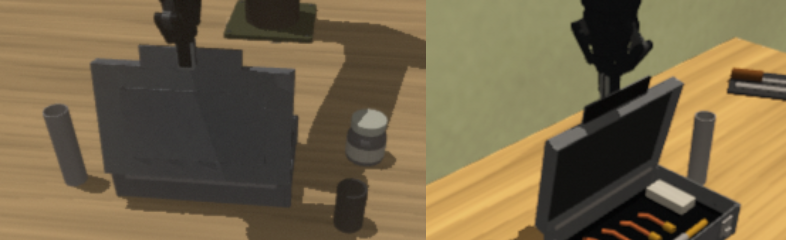

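The lid is now tilted to about 1.35 rad with the finger on its back. Next I tip it past balance and hop over to the front.

Call:
apply_moves(linear=[[-0.05, 0, 0], [-0.05, 0, 0], [-0.05, 0, 0], [-0.05, 0, 0], [-0.05, 0, 0], [-0.05, 0, 0], [-0.05, 0, 0], [-0.05, 0, 0], [0, 0, 0.3], [0, 0, 0.3], [-0.38, 0, 0], [-0.38, 0, 0], [-0.38, 0, 0], [0, 0, -0.4], [0, 0, -0.4]], spin=[0, 0, 0, 0, 0, 0, 0, 0, 0, 0, 0, 0, 0, 0, 0], grip=[-1, -1, -1, -1, -1, -1, -1, -1, -1, -1, -1, -1, -1, -1, -1])

```text
clock: 4.4
ee_pos: [0.4911, -0.0302, 0.2159]
tcp_rot: [0.707, 0.707, 0.002, 0.003]
wrist_force: [0.3, 0.5, -0.5]
opening: 0.0
gripper_force: 0.0
```

```bash
python3 - <<'E'
from h import *
a=get_image("scene")[90:260,130:430,::-1];b=get_image("side")[40:280,220:460,::-1]
cv2.imwrite("pics/d.png",np.hstack([cv2.resize(a,(426,240)),cv2.resize(b,(360,360))[:240]]))
s=r.sense();print(s["ee_pos"],s["wrist_force"],s["opening"])
E
```

```text
[ 0.48671689 -0.02938739  0.20828877] [-0.60632088  0.64966127 -1.31076078] 0.00047879016305986914
```

View pics/d.png

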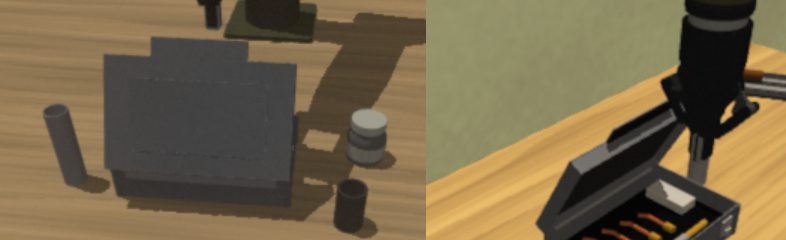

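The lid is falling at about 1.0 rad and the finger is in front and clear. I'll drop the tip below the lip level and wait for the lid to arrive.

Call:
apply_moves(linear=[[0, 0, -0.25], [0, 0, -0.25], [0, 0, 0], [0, 0, 0], [0, 0, 0], [0, 0, 0], [0, 0, 0], [0, 0, 0], [0, 0, 0], [0, 0, 0]], spin=[0, 0, 0, 0, 0, 0, 0, 0, 0, 0], grip=[-1, -1, -1, -1, -1, -1, -1, -1, -1, -1])

```text
clock: 5.5
ee_pos: [0.491, -0.03, 0.1644]
tcp_rot: [0.707, 0.707, -0.0, 0.0]
wrist_force: [-0.0, 0.2, -0.7]
opening: -0.0002
gripper_force: 0.0
```

```bash
cat >> h.py <<'E'
def lip(t): # outer lip edge ends (y -0.093,+0.037), scene pixels
    x=.647-.186*np.cos(t)+.0225*np.sin(t);z=.058+.186*np.sin(t)+.0225*np.cos(t)
    return proj("scene",[[x,-.093,z],[x,.037,z]])
def shot(name):
    a=get_image("scene")[90:260,130:430,::-1]
    cv2.imwrite(f"pics/{name}.png",cv2.resize(a,(600,340)))
    s=r.sense();print(s["clock"],s["ee_pos"].round(4),s["wrist_force"].round(2))
E
python3 - <<'E'
from h import *
shot("e")
for t in(1.1,1,.9,.8,.7,.6,.5,.4,.3,.2,.1,0):print(t,((lip(t)-[130,90])*2).round(0).tolist())
E
```

```text
5.55 [ 0.491  -0.03    0.1643] [ 0.07 -0.66  0.41]
1.1 [[211.0, 50.0], [349.0, 58.0]]
1 [[218.0, 49.0], [352.0, 57.0]]
0.9 [[224.0, 51.0], [354.0, 58.0]]
0.8 [[229.0, 54.0], [357.0, 61.0]]
0.7 [[235.0, 58.0], [359.0, 65.0]]
0.6 [[240.0, 64.0], [361.0, 71.0]]
0.5 [[244.0, 72.0], [363.0, 79.0]]
0.4 [[248.0, 80.0], [364.0, 87.0]]
0.3 [[252.0, 90.0], [365.0, 97.0]]
0.2 [[255.0, 101.0], [366.0, 108.0]]
0.1 [[257.0, 112.0], [367.0, 119.0]]
0 [[259.0, 124.0], [367.0, 131.0]]
```

View pics/e.png

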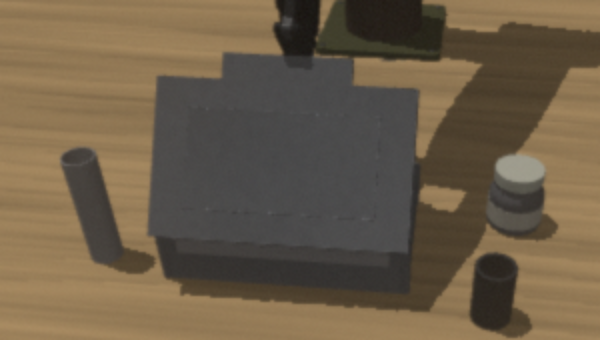

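The lip corners in this view are at (222,53) and (353,60), which puts the lid at about 0.9 rad, descending slowly. I'll measure the angle numerically from here and wait for contact.

Call:
apply_moves(linear=[[0, 0, 0], [0, 0, 0], [0, 0, 0], [0, 0, 0], [0, 0, 0], [0, 0, 0]], spin=[0, 0, 0, 0, 0, 0], grip=[-1, -1, -1, -1, -1, -1])

```text
clock: 6.15
ee_pos: [0.491, -0.03, 0.1643]
tcp_rot: [0.707, 0.707, -0.0, -0.0]
wrist_force: [0.1, -0.4, -0.4]
opening: 0.0002
gripper_force: 0.0
```

```bash
cat >> h.py <<'E'
def ang():
    im=get_image("scene");s=cv2.cvtColor(im,cv2.COLOR_RGB2HSV)[:,:,1].astype(int)
    T=np.linspace(-.05,1,211);L=[lip(t) for t in T];out=[]
    for c in(261,263,265):
        v=169
        while s[v,c]<90:v-=1
        p=[l[0,1]+(c-l[0,0])/(l[1,0]-l[0,0])*(l[1,1]-l[0,1]) for l in L]
        out.append((v+1,round(float(T[np.argmin(np.abs(np.array(p)-v-1))]),3)))
    F=[]
    q=r.sense();print(q["clock"],q["ee_pos"].round(4),q["wrist_force"].round(2),out)
E
python3 - <<'E'
from h import *
ang();ang();ang()
im=get_image("scene");print(cv2.cvtColor(im,cv2.COLOR_RGB2HSV)[105:140:1,263,1])
E
```

```text
6.2 [ 0.491  -0.03    0.1643] [0.11 0.69 0.42] [(120, 0.695), (120, 0.7), (120, 0.705)]
6.25 [ 0.491  -0.03    0.1643] [-0.38 -0.47  0.36] [(120, 0.695), (120, 0.7), (120, 0.705)]
6.3 [ 0.491  -0.03    0.1643] [-0.03  0.31  0.62] [(120, 0.695), (120, 0.7), (121, 0.665)]
[108 107 106 104 109 106 105 106 105 104 107 106 107 106 105 101  50   9
   6   6   6   9   6   6   0   6   6   6   6   6   6   3   0   9   3]
```

Angle 0.68 rad. The measurement works, so I keep waiting for contact.

Call:
apply_moves(linear=[[0, 0, 0], [0, 0, 0], [0, 0, 0]], spin=[0, 0, 0], grip=[-1, -1, -1])

```text
clock: 6.65
ee_pos: [0.4906, -0.03, 0.164]
tcp_rot: [0.707, 0.707, -0.0, -0.0]
wrist_force: [-1.3, -0.4, -1.9]
opening: 0.0004
gripper_force: 0.5
```

```bash
python3 -c "
from h import *
for i in range(5):ang()"
```

```text
6.7 [ 0.4906 -0.03    0.164 ] [-0.86 -0.57 -0.47] [(123, 0.595), (123, 0.595), (123, 0.6)]
6.75 [ 0.4906 -0.03    0.164 ] [-1.8  -0.06 -0.56] [(123, 0.595), (123, 0.595), (123, 0.6)]
6.8 [ 0.4907 -0.03    0.164 ] [-0.86  0.13 -0.05] [(123, 0.595), (123, 0.595), (123, 0.6)]
6.85 [ 0.4907 -0.03    0.1641] [-1.18 -0.14 -0.51] [(123, 0.595), (123, 0.595), (123, 0.6)]
6.9 [ 0.4907 -0.03    0.1641] [-2.32  0.09 -0.96] [(123, 0.595), (123, 0.595), (123, 0.6)]
```

The lid is caught at 0.6 rad and held still, with about 1.4 N on the finger. I'll lower along the lip's arc to about 0.3 rad.

Call:
apply_moves(linear=[[-0.022, 0, -0.03], [-0.022, 0, -0.03], [-0.022, 0, -0.03], [-0.022, 0, -0.03], [-0.022, 0, -0.03], [-0.019, 0, -0.032], [-0.019, 0, -0.032], [-0.019, 0, -0.032], [-0.019, 0, -0.032], [-0.019, 0, -0.032], [-0.016, 0, -0.034], [-0.016, 0, -0.034], [-0.016, 0, -0.034], [-0.016, 0, -0.034], [-0.016, 0, -0.034]], spin=[0, 0, 0, 0, 0, 0, 0, 0, 0, 0, 0, 0, 0, 0, 0], grip=[-1, -1, -1, -1, -1, -1, -1, -1, -1, -1, -1, -1, -1, -1, -1])

```text
clock: 8.4
ee_pos: [0.4606, -0.0304, 0.1151]
tcp_rot: [0.707, 0.707, -0.002, -0.001]
wrist_force: [-8.6, -2.8, 3.0]
opening: -0.0
gripper_force: 3.9
```

```bash
python3 -c "
from h import *
for i in range(4):ang()"
```

```text
8.45 [ 0.4602 -0.0304  0.1144] [-6.76 -3.98  1.02] [(135, 0.305), (135, 0.31), (136, 0.29)]
8.5 [ 0.4603 -0.0304  0.1145] [-8.09 -3.26  2.13] [(136, 0.285), (136, 0.29), (136, 0.29)]
8.55 [ 0.4604 -0.0304  0.1147] [-8.36 -3.22  1.62] [(136, 0.285), (136, 0.29), (136, 0.29)]
8.6 [ 0.4604 -0.0304  0.1148] [-7.11 -3.42  0.56] [(136, 0.285), (136, 0.29), (136, 0.29)]
```

The force has risen to 8 N, so my path leads too far in. I'll ease back in x.

Call:
apply_moves(linear=[[-0.01, 0, 0], [-0.01, 0, 0], [0, 0, 0]], spin=[0, 0, 0], grip=[-1, -1, -1])

```text
clock: 8.9
ee_pos: [0.4602, -0.0299, 0.1158]
tcp_rot: [0.707, 0.707, 0.0, -0.0]
wrist_force: [-1.8, -1.0, -1.4]
opening: -0.0001
gripper_force: 1.1
```

```bash
python3 -c "
from h import *
for i in range(4):ang()"
```

```text
8.95 [ 0.4603 -0.0299  0.116 ] [-2.15 -0.67 -1.24] [(136, 0.285), (136, 0.29), (136, 0.29)]
9.0 [ 0.4604 -0.0299  0.1161] [-2.8  -0.1  -1.36] [(135, 0.305), (136, 0.29), (136, 0.29)]
9.05 [ 0.4604 -0.0299  0.1162] [-2.09  0.09 -1.32] [(135, 0.305), (136, 0.29), (136, 0.29)]
9.1 [ 0.4604 -0.0299  0.1162] [-2.63  0.3  -0.2 ] [(135, 0.305), (136, 0.29), (136, 0.29)]
```

Call:
apply_moves(linear=[[-0.016, 0, -0.033], [-0.016, 0, -0.033], [-0.015, 0, -0.034], [-0.015, 0, -0.034], [-0.014, 0, -0.034], [0, 0, 0]], spin=[0, 0, 0, 0, 0, 0], grip=[-1, -1, -1, -1, -1, -1])

```text
clock: 9.7
ee_pos: [0.4521, -0.0299, 0.0987]
tcp_rot: [0.707, 0.707, -0.0, -0.001]
wrist_force: [-3.2, 0.0, -0.8]
opening: 0.0003
gripper_force: 1.0
```

```bash
python3 -c "
from h import *
for i in range(3):ang()"
```

```text
9.75 [ 0.4522 -0.0299  0.0988] [-2.56  0.54 -2.15] [(143, 0.155), (143, 0.16), (143, 0.16)]
9.8 [ 0.4522 -0.0299  0.099 ] [-2.26  0.61 -2.07] [(143, 0.155), (143, 0.16), (143, 0.16)]
9.85 [ 0.4523 -0.0299  0.0991] [-3.    0.21 -0.29] [(143, 0.155), (143, 0.16), (143, 0.16)]
```

Call:
apply_moves(linear=[[-0.007, 0, -0.025], [-0.007, 0, -0.025], [-0.006, 0, -0.025], [-0.006, 0, -0.025], [0, 0, 0]], spin=[0, 0, 0, 0, 0], grip=[-1, -1, -1, -1, -1])

```text
clock: 10.35
ee_pos: [0.4498, -0.03, 0.0889]
tcp_rot: [0.707, 0.707, -0.0, -0.0]
wrist_force: [-3.3, 0.2, -0.8]
opening: -0.0004
gripper_force: 2.0
```

```bash
python3 -c "
from h import *
for i in range(3):ang()"
```

```text
10.4 [ 0.4499 -0.03    0.0891] [-4.48  0.56 -0.73] [(146, 0.105), (146, 0.105), (146, 0.11)]
10.45 [ 0.4499 -0.03    0.0892] [-4.97  0.6  -1.28] [(146, 0.105), (146, 0.105), (146, 0.11)]
10.5 [ 0.45   -0.03    0.0893] [-4.92  0.48 -0.77] [(146, 0.105), (146, 0.105), (146, 0.11)]
```

Call:
apply_moves(linear=[[-0.008, 0, -0.02], [-0.008, 0, -0.025], [-0.006, 0, -0.025], [-0.005, 0, -0.025], [0, 0, 0]], spin=[0, 0, 0, 0, 0], grip=[-1, -1, -1, -1, -1])

```text
clock: 11.0
ee_pos: [0.4477, -0.0301, 0.0798]
tcp_rot: [0.707, 0.707, 0.0, 0.0]
wrist_force: [-1.6, 0.4, -0.2]
opening: -0.0003
gripper_force: 1.1
```

```bash
python3 -c "
from h import *
for i in range(3):ang()"
```

```text
11.05 [ 0.4477 -0.0301  0.0799] [-2.05  0.28 -1.04] [(149, 0.05), (149, 0.055), (149, 0.055)]
11.1 [ 0.4477 -0.0301  0.08  ] [-2.55  0.63 -1.97] [(149, 0.05), (149, 0.055), (149, 0.055)]
11.15 [ 0.4477 -0.0301  0.0801] [-2.43 -0.44 -0.89] [(149, 0.05), (149, 0.055), (149, 0.055)]
```

Call:
apply_moves(linear=[[-0.003, 0, -0.02], [-0.003, 0, -0.02], [-0.002, 0, -0.02], [-0.002, 0, -0.02], [-0.002, 0, -0.02], [0, 0, 0]], spin=[0, 0, 0, 0, 0, 0], grip=[-1, -1, -1, -1, -1, -1])

```text
clock: 11.75
ee_pos: [0.4463, -0.03, 0.0697]
tcp_rot: [0.707, 0.707, -0.0, -0.0]
wrist_force: [-1.9, 0.2, -1.5]
opening: 0.0001
gripper_force: 1.1
```

```bash
python3 -c "
from h import *
for i in range(3):ang()"
```

```text
11.8 [ 0.4463 -0.03    0.0698] [-2.24 -0.41 -1.59] [(153, -0.015), (153, -0.01), (153, -0.01)]
11.85 [ 0.4463 -0.03    0.0699] [-2.43  0.48 -2.32] [(153, -0.015), (153, -0.01), (153, -0.01)]
11.9 [ 0.4463 -0.03    0.0699] [-2.74 -0.97 -0.93] [(153, -0.015), (153, -0.01), (153, -0.01)]
```

Call:
apply_moves(linear=[[-0.002, 0, -0.015], [-0.002, 0, -0.015], [-0.002, 0, -0.015], [0, 0, 0]], spin=[0, 0, 0, 0], grip=[-1, -1, -1, -1])

```text
clock: 12.3
ee_pos: [0.4462, -0.0301, 0.0656]
tcp_rot: [0.707, 0.707, 0.0, 0.0]
wrist_force: [-2.5, 0.1, 0.1]
opening: 0.0002
gripper_force: 0.9
```

```bash
python3 -c "
from h import *
for i in range(3):ang()"
```

```text
12.35 [ 0.4462 -0.03    0.0656] [-0.67  0.44  0.63] [(153, -0.015), (153, -0.01), (153, -0.01)]
12.4 [ 0.4462 -0.0301  0.0656] [-1.24 -0.58  0.65] [(153, -0.015), (153, -0.01), (153, -0.01)]
12.45 [ 0.4462 -0.0301  0.0656] [-0.11 -0.25 -0.81] [(153, -0.015), (153, -0.01), (153, -0.01)]
```

The vertical load is gone and the lid is down. I'll back the hand off and then raise it.

Call:
apply_moves(linear=[[-0.05, 0, 0], [-0.2, 0, 0], [-0.25, 0, 0], [0, 0, 0.4], [0, 0, 0.4], [0, 0, 0.4], [0, 0, 0.4], [0, 0, 0], [0, 0, 0], [0, 0, 0]], spin=[0, 0, 0, 0, 0, 0, 0, 0, 0, 0], grip=[-1, -1, -1, -1, -1, -1, -1, -1, -1, -1])

```text
clock: 13.45
ee_pos: [0.3952, -0.0299, 0.2242]
tcp_rot: [0.707, 0.707, -0.0, -0.001]
wrist_force: [0.5, 0.2, -0.7]
opening: -0.0001
gripper_force: 0.0
```

```bash
python3 -c "
from h import *
ang()
b=get_image('side')[40:320,200:480,::-1];a=get_image('scene')[90:270,130:430,::-1]
cv2.imwrite('pics/f.png',np.hstack([cv2.resize(a,(450,270)),cv2.resize(b,(270,270))]))"
```

```text
13.5 [ 0.3949 -0.0298  0.2237] [ 0.13 -0.75 -0.01] [(153, -0.015), (153, -0.01), (153, -0.01)]
```

View pics/f.png

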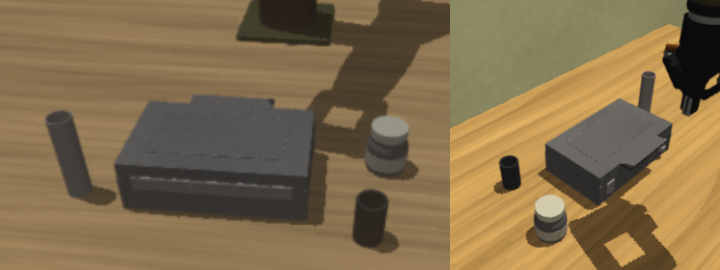

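The case is shut, the tube, jar and shell are still standing, and the hand is clear of everything.

```bash
python3 -c "
from workcell import job
print(job.finish_job())"
```

```text
the job is handed in; nothing more can be done
None
```

I tipped the lid, caught it at about 0.6 rad, lowered it gently until it shut and took the hand away, then handed the job in at 13.5 s; the hand-in call gave no verdict, but the last pictures show the case closed with the jar, tube and shell standing.

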